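# Refit a microscope's focusing guide rod and hold it in both bushings

## Robot

A 6-joint arm with a two-finger parallel gripper is mounted at the origin on the work surface. World frame = base frame: x ahead of the robot, y to its left, z up, the work surface at z = 0. Lengths are in mm, angles in rad, forces in N, time in s.
With the tool pointing down it reaches from about 300 to 775 mm from the base axis. Payload 14.6 kg.
Tool frame: the origin (TCP) lies midway between the tips of the shut fingers; the grasp point (between the pads) lies 19 mm behind it; x points along the fingers, z is the direction in which the jaws open and shut, and the axes are right-handed (so a half turn about x gives the same grasp; the last joint's range is limited). The gripper opens to 94 mm and grips with 3 to 60 N. Pads are 16 mm wide; open, the fingers measure 119 mm over their backs; the gripper's body (75 mm by 177 mm) begins 78 mm behind the grasp point.
Start: joints at [1.233, 0.3, 1.521, -0, 1.321, -0.067], TCP at [147.124, 529.947, 205.446] pointing down, gripper open.
Joint ranges: [-3.03, 3.03], [-0.79, 2.21], [0.23, 2.52], [-1.04, 4.18], [0, 3.07], [-2.55, 2.55]. Speed limits (rad/s): [2.22, 2.22, 2.57, 3.14, 3.14, 3.14].

## Interface

Orientations are given as [roll, pitch, yaw] about the fixed x, y, z axes, in that order (R = Rz(yaw) Ry(pitch) Rx(roll)).
In Python, from cell import * gives the robot as it stands.
- The arm moves only by the tool play_rows, never from a script. Its argument "motion" is one flat list of numbers, 7 for each row, row after row: the turn, a rotation vector about the tool's x, y, z in rad, then the shift along the tool's x, y, z in m, then the closure, from -1 (fully open) to 1 (shut), so that 0 is half open. In form: [rx, ry, rz, x, y, z, fingers, rx, ry, rz, x, y, z, fingers, ...]. A call has 1 to 20 rows; each row shifts and turns the pose as measured when the row begins, along the tool's axes as they then stand; what a row does not reach is not made up. A row lasts 1/10 s, in which the tool goes at most 50 mm and 8.59 degrees, less where a joint would pass 70% of its speed; a pose out of reach is approached as far as the arm can. A call with a gripper value outside its range is refused whole. The fingers move at their own pace and stop on an object; "newtons" is the grip in N (left out, the last holds). Time passes only in rows, so rows that do not move let the fingers close. It gives the time, the measured TCP pose, the force and the opening at its end, in the units of the state.
- read_state(): the state, without advancing time (a new reading comes with each control period).
- camera(name): name is "scene" or "side" or "wrist"; returns (picture, depth): 400x640x3 uint8, blue, green, red; 400x640 float32, mm along the optical axis (not along the pixel's ray), 0 where there is no reading.
- camera_params(name): a dict with "fx", "fy", "cx", "cy" (pixels), "T" (4x4, takes a point from camera to world coordinates). Camera axes: x right, y down, z forward; pixel columns grow to the right and rows downward; lengths in mm; the calibration is good to about 2 mm. The wrist camera is an equidistant fisheye: a pixel r from the principal point sees the ray r / f radians off the axis. A picture is of the moment at which its call begins: read the wrist's pose just before it. camera_params takes no time and is no camera call; for the wrist camera it gives the pose at the moment of the call.
- sign_off(): hands the job in, once; it reports no verdict.
Trained networks look in the newest picture that a camera, given by its name, has taken for a name from the list of things; names that differ only in an ending like _2 or _b are one class to them, and where a whole thing is asked for, a point or a joint stands for the part that bears it (a point fixed in the world has none). Each returns a list of dicts, best first, with "conf" (0 to 1); they miss things now and then, are a little off and sometimes report something else, mostly with a low value. They report only what shows in the picture. A call takes as long as a camera call. They do not tell look-alikes from the thing itself.
- masks_of(camera, name): "region" (400x640 bool, what is visible of it).
- place_of(camera, name): "at" ([x, y, z] in mm, in the coordinates of the camera as it stood for that picture, good to about 4 mm: a listed point, or the origin of a listed thing).
The state is a dict: "clock": time; "joints": joint angles; "qd": joint speeds; "effort": joint torques, N m; "eef_pos": TCP position; "eef_rot": TCP orientation; "wrist_force": force on the tool from outside, world axes, zero at the start; "moment": the same for the moment, N m; "finger_gap": finger opening in mm.
Only numpy, scipy, OpenCV 4.12 (cv2) and the standard library are available. Lean on these libraries where they do the work, as an engineer would, in place of code of your own. Each camera call takes 0.05 s, during which the arm holds its last target.

## Task

Refit the guide rod of the stripped microscope stand: draw the long steel rod with the black knob up out of the wooden block and thread it, knob up, straight down through the upper brass bushing and then the lower one. Finish while still gripping the rod, upright and still, with its tip showing about 2 cm below the lower bushing and never touching the stand's foot; do not let go, because a colleague will fit the retaining clip while you hold it. Leave the short rod with the red knob, the cup, the eyepiece and the objective where they are.

Things in the scene. Friction and masses are not known exactly. Their poses are not given: they have to be found in the camera images.
- guide_rod: Long rod, knob up: steel shaft 10 mm in diameter, 140 mm long, under a black knob (26 mm in diameter, 30 mm tall); about 0.14 kg. Origin at the tip (lower end, 1.5 mm chamfer), z from the tip up to the knob. It starts upright in either bore of the block, tip 10 mm and knob 150 to 180 mm above the table.
- guide_rod_knob (a point): Centre of the black knob, on the rod's axis 155 mm from the tip: the place to grip, from above, 26 mm wide.
- stand: Ivory microscope stand bolted to the table. Origin at table height on the vertical axis of both bushings. Limb (32 x 44 mm, 148 mm tall) centred 86 mm from the axis along its +x. Foot: slab under both bushings, top at 18 mm. Two 36 mm square brass bushing blocks, at heights 58 to 70 and 118 to 130 mm, each with a 13 mm through bore whose top mouth narrows from 20 to 13 mm over 3.5 mm.
- upper_mouth (a point): Centre of the upper bushing's mouth, on its top face, 130 mm above the table.
- lower_mouth (a point): Centre of the lower bushing's mouth, on its top face, 70 mm above the table.
- block: Light wooden parts block fixed to the table, 60 mm (its x) by 150 mm (its y) by 55 mm tall; origin at the centre of its underside. Two 12 mm bores, 45 mm deep, lie 45 mm either side of the centre along its y; the two rods stand in them.
- short_rod: Short rod to be left alone, standing in the block's other bore: 10 mm steel shaft 85 mm long with a red knob (26 mm in diameter, 30 mm tall), the knob 95 to 125 mm above the table. Origin at its tip, z up the shaft.
- cup: Beige open cup, 90 mm in diameter at the rim, 90 mm tall, beyond the stand; leave alone. Origin at the centre of its underside.
- eyepiece: Black microscope eyepiece standing on the table, 34 mm in diameter, 55 mm tall, on the far side between stand and block; leave alone. Origin at the centre of its underside.
- objective: Small steel and brass microscope objective standing on the table, 28 mm in diameter, 42 mm tall, beyond the block; leave alone. Origin at the centre of its underside.
Not all that is in view belongs to the job. Leave any blue, purple or turquoise look-alike of the guide_rod alone.

How it is judged:
By the outcome, as a careful person would: the job done as asked, in the order asked, and still so for the second after the job is handed in, while the arm keeps its last pose, push and grip.
It also fails if it takes over 48 s, if anything falls off the work surface, if the arm or the gripper's body presses on something with over 40 N, if the wrist force passes 120 N, or if a joint passes its speed limit or range.

## Working session

There is one attempt and no reset: what is moved stays moved. The work goes in short steps, Python scripts to look and compute and a tool call to move; the robot and the scene stay as the last step left them, time stands still between calls to the robot, and variables do not carry over. Pictures are saved under pics/ and viewed, and the job is handed in when it is done.

Besides the shell and the picture viewer there is one more tool, called after ">>>" by a JSON object that holds its "name" and its "arguments". play_rows: Moves the arm, as the interface text tells. Its arguments: {"type":"object","properties":{"motion":{"type":"array","items":{"type":"number"}},"newtons":{"type":"number"}},"required":["motion"]}

```bash
mkdir -p pics; ls
python3 - <<'E'
from cell import *
import cv2
s=read_state();print({k:s[k] for k in s})
for n in ["scene","side","wrist"]:
    p,d=camera(n);cv2.imwrite(f"pics/{n}0.png",p)
    c=camera_params(n);print(n,c)
    import numpy as np
    T=np.array(c["T"])
    for t in ["guide_rod_knob","upper_mouth","lower_mouth","guide_rod","stand","block","short_rod"]:
        try:
            for r in place_of(n,t)[:3]:
                print(n,t,round(r["conf"],2),(T@np.r_[r["at"],1])[:3].round(1))
        except Exception as e: print(n,t,e)
print(read_state()["clock"])
E
```

```text
pics
{'clock': 0.0, 'joints': array([ 1.23340540e+00,  3.00456011e-01,  1.52159057e+00, -2.63245297e-05,
        1.32070177e+00, -6.65823553e-02]), 'qd': array([-0.00121459,  0.00012914, -0.00238047,  0.00097177, -0.00072167,
       -0.00089699]), 'effort': array([ 2.68222779e-03, -5.31811595e+01, -3.52730584e+01,  7.09373178e-02,
        2.44394486e-02, -8.52377752e-05]), 'eef_pos': array([147.04212315, 529.70184667, 204.89059753]), 'eef_rot': array([ 3.09706963,  1.56964035, -1.8861214 ]), 'wrist_force': array([-0.18648505, -0.11668968, -0.41481319]), 'moment': array([-0.02310866,  0.04668978,  0.02144408]), 'finger_gap': 93.96902612237392}
scene {'fx': 457.8751599675087, 'fy': 457.8751599675087, 'cx': 315.3597468974094, 'cy': 199.90534794499266, 'T': array([[ 8.61169646e-01,  3.47728260e-01, -3.70772030e-01,
         9.73135108e+02],
       [ 5.08293881e-01, -5.82023692e-01,  6.34732819e-01,
        -5.99904293e+02],
       [ 4.91643301e-03, -7.35073792e-01, -6.77969284e-01,
         7.33672800e+02],
       [ 0.00000000e+00,  0.00000000e+00,  0.00000000e+00,
         1.00000000e+0
[... 1176 characters left out ...]
od 0.97 [ 471.2 -157.     3. ]
side guide_rod 0.85 [596.  -73.1   1. ]
side guide_rod 0.7 [ 4.753e+02 -1.000e+02  4.000e-01]
side stand 0.79 [486.2 208.1   2.9]
side stand 0.28 [ 552.4 -152.4  168.2]
side block 0.61 [ 563.4 -197.1    0.8]
wrist {'fx': 309.70691628693146, 'fy': 309.70691628693146, 'cx': 316.09994130166064, 'cy': 204.39320503436278, 'T': array([[ 2.67469066e-01,  9.37653671e-01,  2.21959212e-01,
         8.38167975e+01],
       [ 9.63566431e-01, -2.60234199e-01, -6.17891061e-02,
         5.46378872e+02],
       [-1.75404360e-04,  2.30399120e-01, -9.73096200e-01,
         3.85139676e+02],
       [ 0.00000000e+00,  0.00000000e+00,  0.00000000e+00,
         1.00000000e+00]])}
1.2
```

View pics/scene0.png

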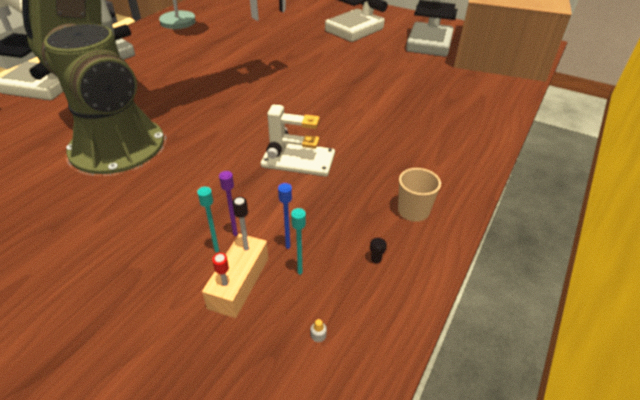

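View pics/side0.png

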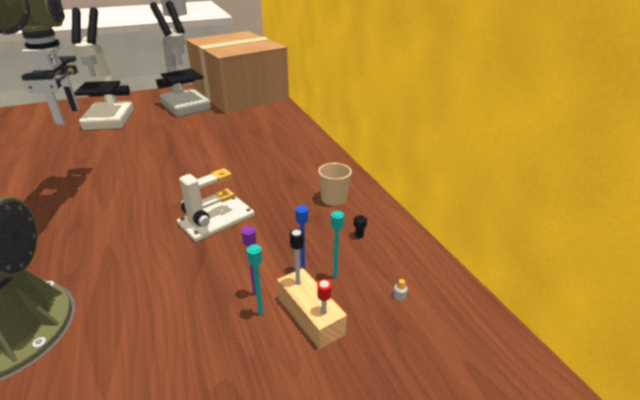

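View pics/wrist0.png

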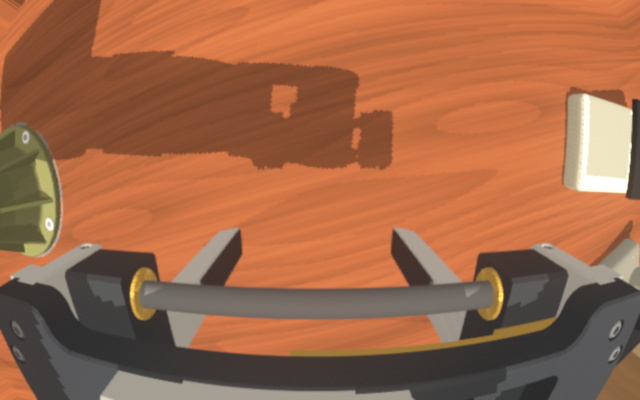

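```bash
cat > h.py <<'E'
from cell import *
import numpy as np, cv2
from scipy.spatial.transform import Rotation as R
def cloud(n,d):
    c=camera_params(n);v,u=np.indices(d.shape)
    P=np.stack([(u-c["cx"])/c["fx"]*d,(v-c["cy"])/c["fy"]*d,d,np.ones_like(d)],-1)
    return (P@np.array(c["T"]).T)[...,:3]
def rot(): 
    return R.from_euler("xyz",read_state()["eef_rot"])
E
python3 - <<'E'
from h import *
print("tool axes cols\n",rot().as_matrix().round(4))
from scipy.optimize import least_squares
for n,c0 in [("scene",(240,205)),("side",(297,240))]:
    p,d=camera(n);X=cloud(n,d)
    cv2.imwrite(f"pics/{n}crop.png",cv2.resize(p[max(0,c0[1]-60):c0[1]+120,c0[0]-90:c0[0]+90],None,fx=3.2,fy=3.2,interpolation=cv2.INTER_CUBIC))
    q=X.reshape(-1,3)
    def near(x,y,r,z0,z1): 
        m=(np.hypot(q[:,0]-x,q[:,1]-y)<r)&(q[:,2]>z0)&(q[:,2]<z1);return q[m]
    def fit(P,r,x,y):
        f=least_squares(lambda a:np.hypot(P[:,0]-a[0],P[:,1]-a[1])-r,[x,y],loss="soft_l1",f_scale=1);return f.x
    for z0,z1,r in [(153,176,13),(60,140,5)]:
        P=near(554.5,-153,25,z0,z1)
        print(n,"rod",z0,len(P),fit(P,r,554.5,-153))
    P=near(554.5,-153,25,174,190);print("top",len(P),P.mean(0),np.percentile(P[:,2],90))
    for z0,z1 in [(127,134),(66,74),(140,152)]:
        P=near(486,204,120,z0,z1); 
        print(n,"stand",z0,len(P),P.mean(0).round(1), np.percentile(P,[3,97],axis=0).round(1).tolist())
    for t in ["short_rod","block","eyepiece","objective","cup","guide_rod","stand"]:
        for r in masks_of(n,t)[:3]:
            m=r["region"];print(t,round(r["conf"],2),m.sum(),np.argwhere(m).mean(0).round()[::-1], np.nanmedian(X[m],0).round(1))
print(read_state()["clock"])
E
```

```text
tool axes cols
 [[ 0.     -0.9636  0.2675]
 [ 0.      0.2675  0.9636]
 [-1.     -0.      0.    ]]
scene rod 153 133 [ 555.11126473 -152.78506472]
scene rod 60 154 [ 555.40093421 -153.12049043]
top 144 [ 558.1200234  -155.88952267  179.91574945] 182.25592458821515
scene stand 127 313 [460.7 191.6 130.6] [[408.1, 158.0, 127.4], [503.8, 220.4, 133.0]]
scene stand 66 370 [455.7 186.3  70.3] [[406.7, 141.1, 66.7], [504.4, 219.2, 73.1]]
scene stand 140 155 [409.7 173.1 147.3] [[393.4, 155.6, 141.2], [423.3, 195.3, 150.8]]
short_rod 0.91 350 [221. 266.] [ 577.4 -245.4  117.6]
block 0.84 2858 [236. 277.] [ 580.2 -215.7   54.6]
eyepiece 0.76 326 [377. 249.] [774.7 -14.4  49. ]
objective 0.84 263 [318. 330.] [ 761.6 -223.9   25.6]
cup 0.75 1757 [417. 193.] [785.8 153.5  61.9]
guide_rod 0.98 486 [299. 232.] [ 658.1 -119.9  146.8]
guide_rod 0.95 488 [228. 194.] [ 481.9 -102.2  128.8]
guide_rod 0.92 431 [241. 216.] [ 559.2 -157.1  161. ]
stand 0.96 3047 [295. 145.] [450.7 179.6  27.9]
side rod 153 129 [ 554.06064015 -153.35996906]
side rod 60 163 [ 553.71031298 -153.63428234]
top 129 [ 552.47122221 -157.36933165  179.83481047] 182.0049877491521
side stand 127 279 [454.3 189.3 130.1] [[390.4, 154.7, 127.4], [501.1, 219.0, 133.1]]
side stand 66 333 [450.4 183.9  69.6] [[391.5, 140.0, 66.4], [501.3, 219.1, 72.9]]
side stand 140 157 [402.9 170.9 146.5] [[386.4, 154.2, 141.2], [419.7, 191.2, 149.9]]
short_rod 0.52 314 [324. 294.] [ 569.2 -248.2  114.3]
block 0.9 2832 [311. 309.] [ 553.5 -225.5   54.3]
eyepiece 0.8 265 [359. 226.] [765.6 -14.2  42.5]
objective 0.75 214 [400. 290.] [ 750.1 -224.8   24.2]
cup 0.7 1204 [334. 183.] [777.5 150.3  61.9]
guide_rod 0.97 495 [296. 251.] [ 552.7 -157.9  152.3]
guide_rod 0.63 507 [336. 237.] [ 652.2 -120.7  115.4]
guide_rod 0.58 544 [256. 271.] [ 471.7 -160.9  142.8]
stand 0.81 3080 [209. 207.] [435.8 172.7  43.8]
2.0
```

View pics/scenecrop.png

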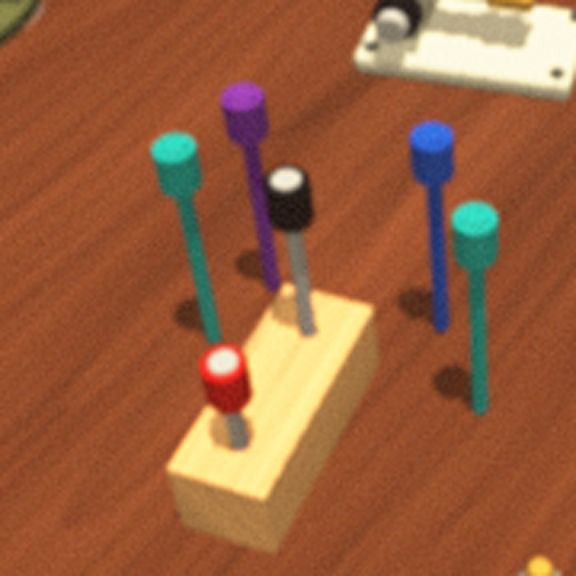

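Run:
```python
from h import *
for n in ["scene","side"]:
    p,d=camera(n);X=cloud(n,d);q=X.reshape(-1,3)
    hsv=cv2.cvtColor(p,cv2.COLOR_BGR2HSV)
    br=((hsv[...,1]>110)&(hsv[...,0]>14)&(hsv[...,0]<32)).ravel()
    for z0,z1 in [(127.5,134),(67.5,74)]:
        m=br&(np.hypot(q[:,0]-486,q[:,1]-204)<35)&(q[:,2]>z0)&(q[:,2]<z1)
        P=q[m][:,:2].astype(np.float32); print(n,z0,len(P),cv2.minAreaRect(P),P.mean(0), q[m][:,2].mean())
    m=(np.hypot(q[:,0]-405,q[:,1]-172)<40)&(q[:,2]>145)&(q[:,2]<153)
    P=q[m][:,:2].astype(np.float32);print("limb",cv2.minAreaRect(P))
    for i in (120,) : pass
    c=(295,135) if n=="scene" else (215,195)
    cv2.imwrite(f"pics/{n}stand.png",cv2.resize(p[c[1]-50:c[1]+50,c[0]-65:c[0]+65],None,fx=6,fy=6,interpolation=cv2.INTER_CUBIC))
```

```text
scene 127.5 129 ((487.6632385253906, 205.0572509765625), (35.64167404174805, 41.21371078491211), 19.011960983276367) [488.5556  204.10817] 130.6494223008901
scene 67.5 126 ((487.3573913574219, 204.53530883789062), (36.92223358154297, 42.65034484863281), 19.23736000061035) [487.8106  202.99669] 70.63822012258355
limb ((407.0167541503906, 176.97674560546875), (30.18083953857422, 43.953739166259766), 16.820829391479492)
side 127.5 109 ((485.6990051269531, 203.19493103027344), (36.130088806152344, 39.79747009277344), 17.378341674804688) [486.1404  202.13818] 130.09941582611722
side 67.5 107 ((486.24310302734375, 203.657958984375), (35.29561233520508, 39.91172790527344), 17.500795364379883) [485.99744 202.79654] 70.08606251379697
limb ((403.4252014160156, 175.51547241210938), (29.184778213500977, 41.94449996948242), 18.753358840942383)
```

Crop check: the black knob on a plain steel shaft in the block, at scene (240,207), is the target. Possible confusions are teal (205,193), purple (227,180), blue (285,190) and teal (298,216), all standing on the table, and the red-knobbed short rod (220,263). Rod axis ≈ (554.5, −153.2), bushing axis ≈ (486.7, 204.2).

>>> {"name": "play_rows", "arguments": {"motion": [0,0,0,-0.003,-0.036,-0.0343,-0.1,0,0,0,-0.003,-0.036,-0.0343,-0.1,0,0,0,-0.003,-0.036,-0.0343,-0.1,0,0,0,-0.003,-0.036,-0.0343,-0.1,0,0,0,-0.003,-0.036,-0.0343,-0.1,0,0,0,-0.003,-0.036,-0.0343,-0.1,0,0,0,-0.003,-0.036,-0.0343,-0.1,0,0,0,-0.003,-0.036,-0.0343,-0.1,0,0,0,-0.003,-0.036,-0.0343,-0.1,0,0,0,-0.003,-0.036,-0.0343,-0.1,0,0,0,-0.003,-0.036,-0.0343,-0.1,0,0,0,-0.003,-0.036,-0.0343,-0.1,0,0,0,-0.003,-0.036,-0.0343,-0.1,0,0,0,-0.003,-0.036,-0.0343,-0.1], "newtons": 30}}

```text
clock: 3.5
eef_pos: [504.0, -70.5, 249.3]
eef_rot: [-1.212, 1.564, 0.096]
wrist_force: [0.5, 0.5, 0.6]
finger_gap: 51.5
```

```bash
cat >> h.py <<'E'
def go(x,y,z):
    s=read_state();M=R.from_euler("xyz",s["eef_rot"]).as_matrix()
    d=M.T@(np.array([x,y,z])-s["eef_pos"])
    # correction so that tool x is straight down, keeping yaw
    t=np.cross(M[:,0],[0,0,-1]); 
    print("t",round(s["clock"],2),"pos",s["eef_pos"].round(2),"gap",round(s["finger_gap"],1),"F",s["wrist_force"].round(1),"M",s["moment"].round(2))
    print("xaxis",M[:,0].round(4),"jaw",M[:,2].round(4),"delta tool mm",d.round(2),"tilt fix (tool rad)",(M.T@t).round(4))
E
python3 -c "
from h import *
go(554.5,-153.2,250);print(read_state()['joints'].round(2))"
```

```text
t 3.5 pos [504.01 -70.49 249.35] gap 51.5 F [0.5 0.5 0.6] M [-0.05 -0.04  0.03]
xaxis [ 6.6e-03  6.0e-04 -1.0e+00] jaw [0.26   0.9656 0.0023] delta tool mm [ -0.37 -70.26 -66.74] tilt fix (tool rad) [-0.      0.0023  0.0062]
[-0.21  0.17  1.58  0.    1.39 -1.52]
```

>>> {"name": "play_rows", "arguments": {"motion": [0,0,0,0,-0.03,-0.029,-0.1,0,0,0,0,-0.025,-0.023,-0.1,0,0,0.003,0,-0.012,-0.012,-0.1,0,0.001,0.003,0,-0.003,-0.003,-0.1,0,0,0,0,0,0,-0.1]}}

```text
clock: 4.0
eef_pos: [556.7, -162.3, 248.4]
eef_rot: [0.726, 1.569, 2.027]
wrist_force: [0.2, -0.5, -0.6]
finger_gap: 51.7
```

Run:
```python
from h import *
go(554.5,-153.2,147)
p,d=camera("wrist");cv2.imwrite("pics/w1.png",p)
c=camera_params("wrist");T=np.array(c["T"])
# project expected knob top with equidistant model
def proj(P):
    q=np.linalg.inv(T)@np.r_[P,1];th=np.arctan2(np.hypot(q[0],q[1]),q[2]);a=np.arctan2(q[1],q[0])
    return c["cx"]+c["fx"]*th*np.cos(a),c["cy"]+c["fy"]*th*np.sin(a)
print(proj([554.5,-153.2,180]),proj([554.5,-153.2,165]))
for t in ["guide_rod_knob"]:
    for r in place_of("wrist",t)[:4]:
        print(round(r["conf"],2),(T@np.r_[r["at"],1])[:3].round(1))
```

```text
t 4.0 pos [ 556.71 -162.33  248.38] gap 51.7 F [ 0.2 -0.5 -0.6] M [ 0.04  0.03 -0.04]
xaxis [-6.0e-04  1.3e-03 -1.0e+00] jaw [0.2658 0.964  0.0011] delta tool mm [101.4    4.46   8.1 ] tilt fix (tool rad) [-0.      0.0011 -0.001 ]
(np.float64(326.9198986228853), np.float64(207.21398329303878)) (np.float64(326.32012224229425), np.float64(203.11524068522536))
0.75 [ 477.5 -155.   161.5]
0.67 [594.4 -71.4 157.2]
0.65 [ 559.1 -152.8  165.7]
0.65 [487.6 200.1  -1.8]
```

View pics/w1.png

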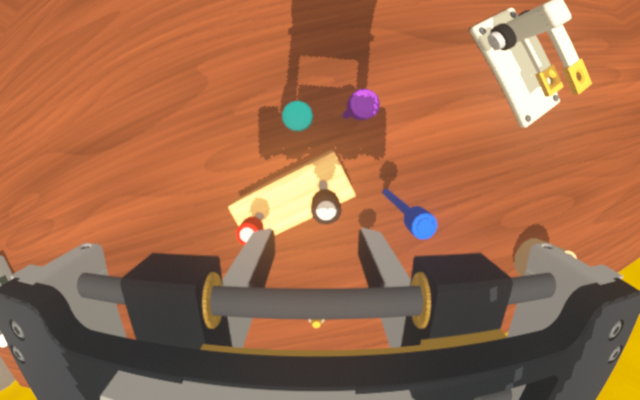

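>>> {"name": "play_rows", "arguments": {"motion": [0,0,0,0,0.0045,0.008,-0.1,0,0,0,0,0,0,-0.1,0,0,0,0,0,0,-0.1]}}

```text
clock: 4.4
eef_pos: [553.5, -149.4, 249.8]
eef_rot: [-0.637, 1.569, 0.668]
wrist_force: [0.5, -0.2, 0.1]
finger_gap: 51.9
```

Run:
```python
from h import *
go(554.5,-153.2,147)
p,d=camera("wrist");c=camera_params("wrist");T=np.array(c["T"])
g=p[160:240,290:360];cv2.imwrite("pics/w2.png",cv2.resize(g,None,fx=8,fy=8,interpolation=cv2.INTER_CUBIC))
def proj(P):
    q=np.linalg.inv(T)@np.r_[P,1];th=np.arctan2(np.hypot(q[0],q[1]),q[2]);a=np.arctan2(q[1],q[0])
    return np.array([c["cx"]+c["fx"]*th*np.cos(a),c["cy"]+c["fy"]*th*np.sin(a)])
for P in ([554.5,-153.2,180],[564.5,-153.2,180],[554.5,-143.2,180]): print(((proj(P)-[290,160])*8).round(1), proj(P))
```

```text
t 4.4 pos [ 553.55 -149.39  249.75] gap 51.9 F [ 0.5 -0.2  0.1] M [-0.03  0.03 -0.03]
xaxis [ 0.0012  0.001  -1.    ] jaw [0.2624 0.965  0.0013] delta tool mm [102.75  -1.82  -3.56] tilt fix (tool rad) [0.     0.0013 0.0009]
[185.9 431.1] [313.24036822 213.88258409]
[211.1 519.5] [316.38226993 224.93546857]
[278.6 406.7] [324.82863659 210.83459292]
```

View pics/w2.png

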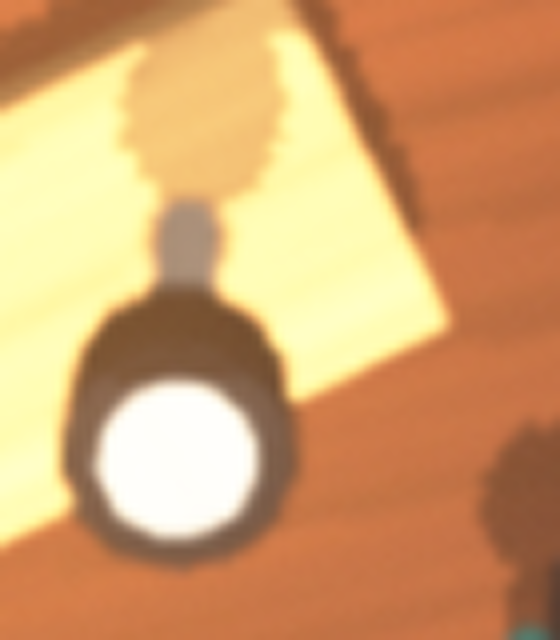

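>>> {"name": "play_rows", "arguments": {"motion": [0,0,0,0,-0.0027,-0.0036,-0.1,0,0,0,0.015,0,0,-0.1,0,0,0,0.03,0,0,-0.1,0,0,0,0,0,0,-0.1,0,0,0,0,0,0,-0.1]}}

```text
clock: 4.95
eef_pos: [556.2, -154.5, 205.7]
eef_rot: [-1.325, 1.567, -0.019]
wrist_force: [-0.3, 0.5, 0.8]
finger_gap: 52.0
```

```bash
python3 -c "
from h import *
go(555.2,-153.6,147)"
```

```text
t 4.95 pos [ 556.23 -154.49  205.7 ] gap 52.0 F [-0.3  0.5  0.8] M [ 0.01  0.05 -0.03]
xaxis [ 4.1e-03 -1.0e-04 -1.0e+00] jaw [0.262  0.9651 0.001 ] delta tool mm [58.7   1.46  0.54] tilt fix (tool rad) [0.     0.001  0.0039]
```

>>> {"name": "play_rows", "arguments": {"motion": [0,0,0.004,0.025,0.0015,0.0005,-0.1,0,0,0,0.022,0,0,-0.1,0,0,0,0.01,0,0,-0.1,0,0,0,0,0,0,-0.1,0,0,0,0,0,0,-0.1]}}

```text
clock: 5.45
eef_pos: [557.7, -155.0, 154.1]
eef_rot: [-1.531, 1.563, -0.225]
wrist_force: [-0.4, 0.3, 0.5]
finger_gap: 51.6
```

Run:
```python
from h import *
go(555.2,-153.6,147)
for n in ["wrist","side"]:
    p,d=camera(n)
    cv2.imwrite(f"pics/{n}3.png",p if n=="wrist" else cv2.resize(p[190:330,220:400],None,fx=4,fy=4))
```

```text
t 5.45 pos [ 557.73 -155.02  154.12] gap 51.6 F [-0.4  0.3  0.5] M [-0.   -0.01  0.03]
xaxis [ 0.0079 -0.0018 -1.    ] jaw [2.622e-01 9.650e-01 3.000e-04] delta tool mm [7.1  2.87 0.71] tilt fix (tool rad) [-0.      0.0003  0.0081]
```

View pics/wrist3.png

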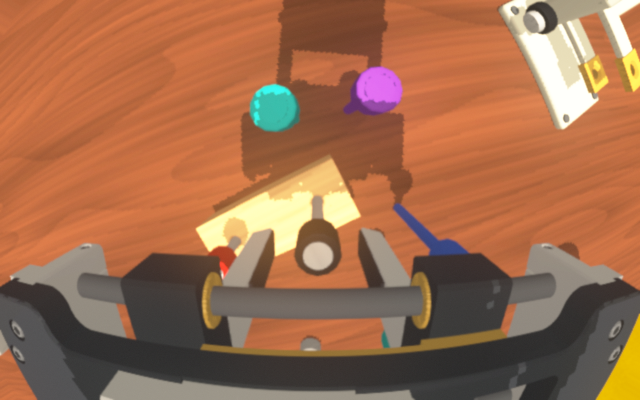

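View pics/side3.png

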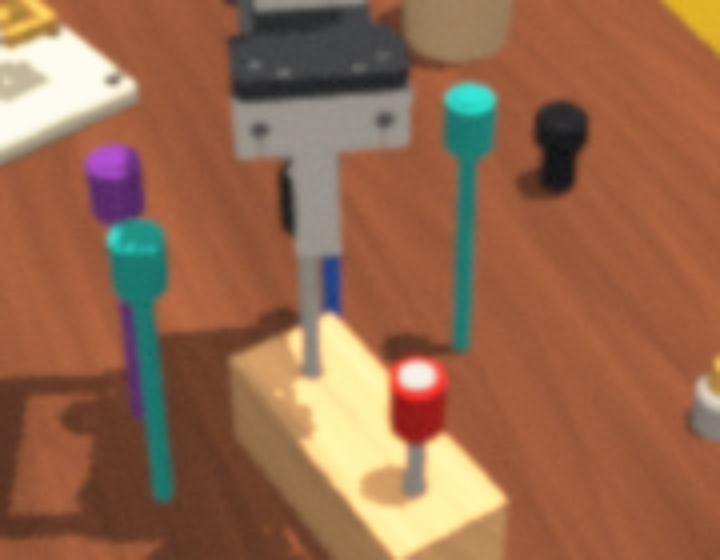

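>>> {"name": "play_rows", "arguments": {"motion": [0,0,0.008,0.004,0.003,0.0005,-0.1,0,0,0,0.003,0,0,-0.1,0,0,0,0,0,0,-0.1]}}

```text
clock: 5.85
eef_pos: [555.3, -153.8, 148.2]
eef_rot: [-1.504, 1.569, -0.198]
wrist_force: [-1.0, 0.2, -0.9]
finger_gap: 51.9
```

```bash
python3 -c "
from h import *
go(555.2,-153.6,147)"
```

```text
t 5.85 pos [ 555.28 -153.81  148.21] gap 51.9 F [-1.   0.2 -0.9] M [-0.01 -0.07 -0.03]
xaxis [ 1.9e-03 -4.0e-04 -1.0e+00] jaw [2.622e-01 9.650e-01 1.000e-04] delta tool mm [1.21 0.13 0.18] tilt fix (tool rad) [0.     0.0001 0.002 ]
```

Well aligned; close with a small final tilt correction.

>>> {"name": "play_rows", "arguments": {"motion": [0,0,0.002,0.001,0,0,-0.1,0,0,0,0,0,0,0.2,0,0,0,0,0,0,0.6,0,0,0,0,0,0,1,0,0,0,0,0,0,1,0,0,0,0,0,0,1,0,0,0,0,0,0,1], "newtons": 45}}

```text
clock: 6.55
eef_pos: [555.4, -153.8, 147.3]
eef_rot: [-0.095, 1.571, 1.211]
wrist_force: [0.8, 0.7, -0.8]
finger_gap: 25.1
```

```bash
python3 -c "
from h import *
go(555.2,-153.6,300)"
```

```text
t 6.55 pos [ 555.39 -153.79  147.35] gap 25.1 F [ 0.8  0.7 -0.8] M [ 0.04  0.01 -0.02]
xaxis [ 1.e-04  2.e-04 -1.e+00] jaw [2.622e-01 9.650e-01 2.000e-04] delta tool mm [-152.65    0.23    0.17] tilt fix (tool rad) [-0.      0.0002  0.    ]
```

>>> {"name": "play_rows", "arguments": {"motion": [0,0,0,-0.008,0,0,1,0,0,0,-0.012,0,0,1,0,0,0,-0.015,0,0,1,0,0,0,-0.015,0,0,1,0,0,0,0,0,0,1]}}

```text
clock: 7.05
eef_pos: [555.4, -153.9, 202.1]
eef_rot: [-1.466, 1.57, -0.161]
wrist_force: [0.0, 0.0, -1.4]
finger_gap: 25.4
```

```bash
python3 -c "
from h import *
go(555.2,-153.6,302)"
```

```text
t 7.05 pos [ 555.43 -153.87  202.05] gap 25.4 F [ 0.   0.  -1.4] M [-0.03 -0.03 -0.06]
xaxis [ 7.e-04 -1.e-04 -1.e+00] jaw [2.622e-01 9.650e-01 1.000e-04] delta tool mm [-99.95   0.23   0.21] tilt fix (tool rad) [-0.      0.0001  0.0007]
```

>>> {"name": "play_rows", "arguments": {"motion": [0,0,0,-0.03,0,0,1,0,0,0,-0.035,0,0,1,0,0,0,-0.035,0,0,1,0,0,0,-0.005,0.008,0.016,1,0,0,0,0,0.016,0.032,1,0,0,0,0,0.018,0.037,1,0,0,0,0,0.018,0.037,1,0,0,0,0,0.018,0.037,1,0,0,0,0,0.018,0.037,1,0,0,0,0,0.018,0.037,1,0,0,0,0,0.015,0.03,1,0,0,0,0,0.01,0.02,1,0,0,0,0,0.005,0.01,1,0,0,0,0,0,0,1]}}

```text
clock: 8.45
eef_pos: [484.3, 182.6, 301.4]
eef_rot: [1.776, 1.559, 3.082]
wrist_force: [-0.6, -1.5, -1.3]
finger_gap: 25.3
```

```bash
python3 -c "
from h import *
go(486.7,204.2,300)"
```

```text
t 8.45 pos [484.28 182.6  301.44] gap 25.3 F [-0.6 -1.5 -1.3] M [-0.02  0.03  0.07]
xaxis [-1.160e-02  7.000e-04 -9.999e-01] jaw [ 0.2621  0.965  -0.0024] delta tool mm [ 1.43  3.31 21.48] tilt fix (tool rad) [ 0.     -0.0024 -0.0114]
```

>>> {"name": "play_rows", "arguments": {"motion": [0,-0.002,-0.011,0,0.002,0.012,1,0,0,0,0,0.001,0.008,1,0,0,0,0,0,0,1,0,0,0,0,0,0,1]}}

```text
clock: 8.85
eef_pos: [487.5, 202.1, 300.6]
eef_rot: [-3.079, 1.57, -1.776]
wrist_force: [-0.1, -0.3, -2.0]
finger_gap: 25.3
```

```bash
cat > look.py <<'E'
from h import *
import sys
from scipy.optimize import least_squares
tag=sys.argv[1]; go(486.7,204.2,300)
s=read_state();X0=s["eef_pos"]
for n in ["scene","side"]:
    p,d=camera(n);X=cloud(n,d);q=X.reshape(-1,3)
    hsv=cv2.cvtColor(p,cv2.COLOR_BGR2HSV)
    br=((hsv[...,1]>110)&(hsv[...,0]>14)&(hsv[...,0]<32)).ravel()
    m=br&(np.hypot(q[:,0]-486,q[:,1]-204)<35)&(q[:,2]>127.5)&(q[:,2]<134)
    if m.sum()>20: print(n,"bushing",m.sum(),np.round(cv2.minAreaRect(q[m][:,:2].astype(np.float32))[0],1))
    for z0 in range(int(X0[2]-137),int(X0[2])-20,25):
        if z0<133: continue
        P=q[(np.hypot(q[:,0]-X0[0],q[:,1]-X0[1])<22)&(q[:,2]>z0)&(q[:,2]<z0+25)]
        if len(P)>8:
            f=least_squares(lambda a:np.hypot(P[:,0]-a[0],P[:,1]-a[1])-5,X0[:2],loss="soft_l1",f_scale=1)
            print(n,"rod z",z0,len(P),f.x.round(1), "min z",P[:,2].min().round(1))
    c=camera_params(n);T=np.linalg.inv(np.array(c["T"]))@np.array([486.7,204.2,150,1])
    u,v=int(c["cx"]+c["fx"]*T[0]/T[2]),int(c["cy"]+c["fy"]*T[1]/T[2])
    cv2.imwrite(f"pics/{n}_{tag}.png",cv2.resize(p[max(v-70,0):v+70,u-70:u+70],None,fx=4,fy=4,interpolation=cv2.INTER_CUBIC))
a,b=[cv2.imread(f"pics/{n}_{tag}.png") for n in ["scene","side"]]
h=min(a.shape[0],b.shape[0]);o=np.hstack([a[-h:],b[-h:]]);o=cv2.resize(o,(800,int(h*800/o.shape[1])));cv2.imwrite(f"pics/both_{tag}.png",o)
E
python3 look.py a
```

```text
t 8.85 pos [487.45 202.14 300.59] gap 25.3 F [-0.1 -0.3 -2. ] M [ 0.   -0.04  0.  ]
xaxis [-2.0e-04 -1.1e-03 -1.0e+00] jaw [ 0.2645  0.9644 -0.0011] delta tool mm [0.59 1.27 1.79] tilt fix (tool rad) [-0.     -0.0011  0.0001]
scene bushing 133 [486.7 203.8]
scene rod z 163 33 [487.1 202.8] min z 164.4
scene rod z 188 39 [486.6 202.4] min z 188.7
scene rod z 213 40 [487.1 202.5] min z 213.4
scene rod z 238 42 [486.9 202.6] min z 239.0
scene rod z 263 42 [486.6 201.8] min z 263.9
side bushing 107 [486.3 203.9]
side rod z 163 35 [485.1 202. ] min z 163.8
side rod z 188 42 [485.4 201.5] min z 188.0
side rod z 213 42 [484.7 201.9] min z 215.2
side rod z 238 44 [485.2 202.1] min z 238.7
side rod z 263 45 [485.5 202.6] min z 263.5
```

View pics/both_a.png

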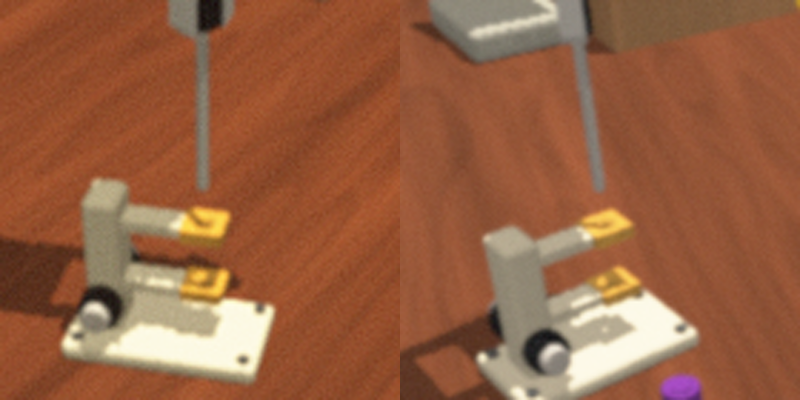

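>>> {"name": "play_rows", "arguments": {"motion": [0,-0.001,0,0.004,0.0001,0.0017,1,0,0,0,0.012,0,0,1,0,0,0,0.008,0,0,1,0,0,0,0.003,0,0,1,0,0,0,0,0,0,1,0,0,0,0,0,0,1]}}

```text
clock: 9.55
eef_pos: [487.7, 202.8, 270.4]
eef_rot: [2.229, 1.569, -2.752]
wrist_force: [0.4, 0.4, -1.7]
finger_gap: 25.2
```

```bash
python3 look.py b
```

```text
t 9.55 pos [487.72 202.78 270.41] gap 25.2 F [ 0.4  0.4 -1.7] M [-0.03  0.01 -0.01]
xaxis [-1.2e-03 -5.0e-04 -1.0e+00] jaw [ 2.66e-01  9.64e-01 -8.00e-04] delta tool mm [-29.59   1.39   1.08] tilt fix (tool rad) [ 0.     -0.0008 -0.001 ]
scene bushing 117 [486.4 204.3]
scene rod z 133 33 [487.  203.4] min z 133.0
scene rod z 158 38 [487.8 203.2] min z 158.4
scene rod z 183 40 [487.7 204. ] min z 183.6
scene rod z 208 38 [487.7 202.9] min z 209.3
scene rod z 233 41 [487.5 202.9] min z 233.8
side bushing 93 [485.5 203.5]
side rod z 133 36 [485.2 202.3] min z 133.3
side rod z 158 35 [485.8 202. ] min z 158.5
side rod z 183 40 [485.6 202.7] min z 183.6
side rod z 208 40 [485.6 202.2] min z 208.3
side rod z 233 45 [485.1 201.6] min z 233.0
```

View pics/both_b.png

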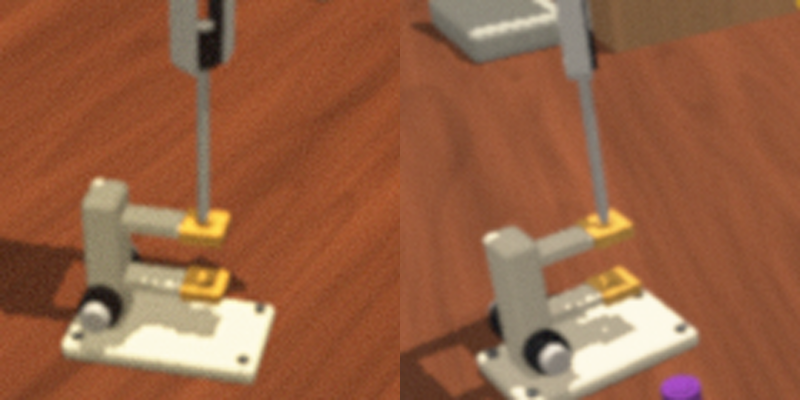

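>>> {"name": "play_rows", "arguments": {"motion": [0,-0.001,-0.001,0.002,0.0002,0.001,1,0,0,0,0.004,0,0,1,0,0,0,0.004,0,0,1,0,0,0,0.002,0,0,1,0,0,0,0,0,0,1]}}

```text
clock: 10.15
eef_pos: [488.0, 204.1, 258.0]
eef_rot: [-0.809, 1.569, 0.492]
wrist_force: [0.4, -0.1, -1.8]
finger_gap: 25.4
```

```bash
python3 look.py c
```

```text
t 10.15 pos [487.97 204.07 258.02] gap 25.4 F [ 0.4 -0.1 -1.8] M [ 0.02 -0.   -0.03]
xaxis [ 1.4e-03  7.0e-04 -1.0e+00] jaw [0.2659 0.964  0.0011] delta tool mm [-41.98   1.21  -0.17] tilt fix (tool rad) [0.     0.0011 0.0011]
scene bushing 123 [481.9 201.7]
scene rod z 146 38 [487.3 204.1] min z 146.5
scene rod z 171 35 [487.9 204.6] min z 172.4
scene rod z 196 40 [487.8 204.5] min z 196.8
scene rod z 221 51 [487.6 204.1] min z 221.7
side bushing 94 [485.1 202.8]
side rod z 146 37 [486.  203.6] min z 146.9
side rod z 171 40 [486.1 204. ] min z 171.5
side rod z 196 39 [485.9 203.8] min z 197.5
side rod z 221 44 [485.7 203.7] min z 221.9
```

View pics/both_c.png

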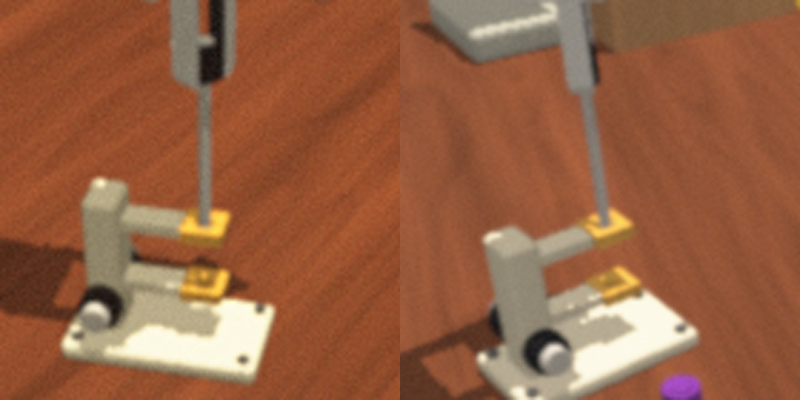

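>>> {"name": "play_rows", "arguments": {"motion": [0,0.001,0.001,0.004,0,0,1,0,0,0,0.006,0,0,1,0,0,0,0.008,0,0,1,0,0,0,0.008,0,0,1,0,0,0,0.005,0,0,1,0,0,0,0.002,0,0,1,0,0,0,0,0,0,1]}}

```text
clock: 10.95
eef_pos: [487.9, 204.0, 221.8]
eef_rot: [2.257, 1.57, -2.725]
wrist_force: [-0.6, -0.5, -0.3]
finger_gap: 25.4
```

```bash
python3 look.py d
```

```text
t 10.95 pos [487.89 204.01 221.84] gap 25.4 F [-0.6 -0.5 -0.3] M [ 0.05 -0.03 -0.02]
xaxis [-4.e-04 -2.e-04 -1.e+00] jaw [ 2.659e-01  9.640e-01 -3.000e-04] delta tool mm [-78.15   1.23  -0.15] tilt fix (tool rad) [-0.     -0.0003 -0.0004]
scene bushing 120 [487.4 203. ]
scene rod z 134 36 [487.4 204.7] min z 135.7
scene rod z 159 38 [487.4 204.9] min z 159.1
scene rod z 184 45 [487.6 204. ] min z 184.9
side bushing 98 [486.  203.5]
side rod z 134 38 [485.5 203.6] min z 134.2
side rod z 159 39 [486.1 203.3] min z 160.6
side rod z 184 42 [486.2 204.2] min z 184.2
```

View pics/both_d.png

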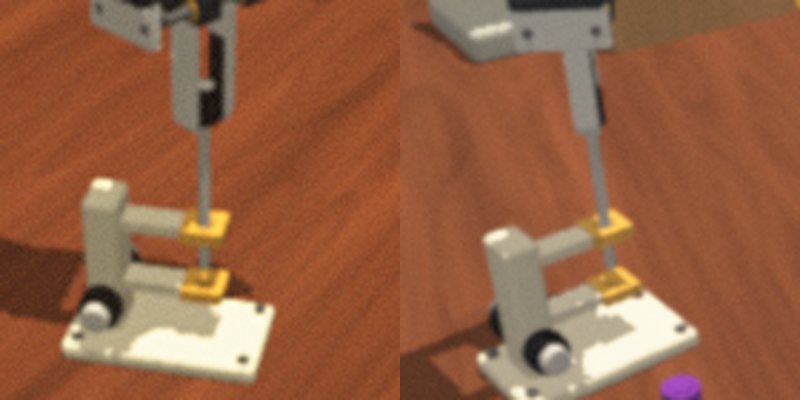

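>>> {"name": "play_rows", "arguments": {"motion": [0,0,0,0.004,0,0,1,0,0,0,0.005,0,0,1,0,0,0,0.005,0,0,1,0,0,0,0.005,0,0,1,0,0,0,0.003,0,0,1,0,0,0,0,0,0,1]}}

```text
clock: 11.65
eef_pos: [488.2, 204.1, 198.7]
eef_rot: [-1.013, 1.57, 0.289]
wrist_force: [0.7, -0.1, -2.3]
finger_gap: 25.2
```

```bash
python3 look.py e
```

```text
t 11.65 pos [488.17 204.09 198.68] gap 25.2 F [ 0.7 -0.1 -2.3] M [ 0.04 -0.01 -0.01]
xaxis [ 9.e-04  3.e-04 -1.e+00] jaw [2.659e-01 9.640e-01 5.000e-04] delta tool mm [-101.32    1.37   -0.23] tilt fix (tool rad) [0.     0.0005 0.0008]
scene bushing 117 [486.9 203.6]
scene rod z 136 36 [487.3 204.3] min z 137.7
scene rod z 161 37 [488.4 205.1] min z 161.3
side bushing 98 [486.  203.4]
side rod z 136 37 [486.1 204.7] min z 136.3
side rod z 161 38 [486.1 203.8] min z 161.0
```

View pics/both_e.png

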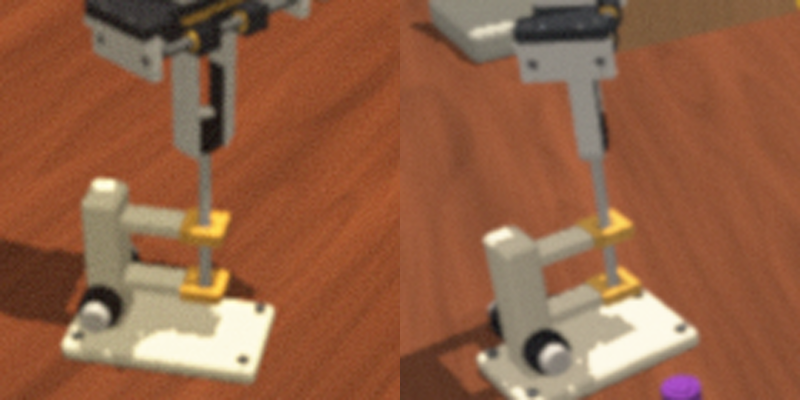

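>>> {"name": "play_rows", "arguments": {"motion": [0,0.0005,0.001,0.004,0.0003,0,1,0,0,0,0.005,0,0,1,0,0,0,0.005,0,0,1,0,0,0,0.005,0,0,1,0,0,0,0.003,0,0,1,0,0,0,0,0,0,1,0,0,0,0,0,0,1]}}

```text
clock: 12.45
eef_pos: [488.1, 204.3, 175.3]
eef_rot: [-0.765, 1.57, 0.537]
wrist_force: [0.3, -0.3, -1.3]
finger_gap: 26.0
```

```bash
python3 look.py f
python3 - <<'E'
from h import *
p,d=camera("scene");c=(305,150)
cv2.imwrite("pics/fin.png",cv2.resize(p[105:175,260:350],None,fx=8,fy=8,interpolation=cv2.INTER_CUBIC))
E
```

```text
t 12.45 pos [488.07 204.27 175.28] gap 26.0 F [ 0.3 -0.3 -1.3] M [ 0.    0.01 -0.  ]
xaxis [ 5.e-04  3.e-04 -1.e+00] jaw [2.659e-01 9.640e-01 4.000e-04] delta tool mm [-124.72    1.26   -0.38] tilt fix (tool rad) [0.     0.0004 0.0004]
scene bushing 124 [486.6 203.6]
scene rod z 138 38 [487.3 204.6] min z 138.1
side bushing 93 [485.6 204.5]
side rod z 138 36 [485.7 203.4] min z 138.9
```

View pics/both_f.png

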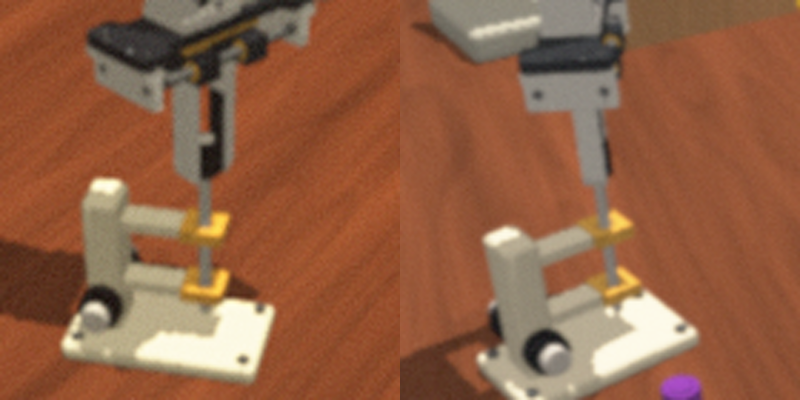

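View pics/fin.png

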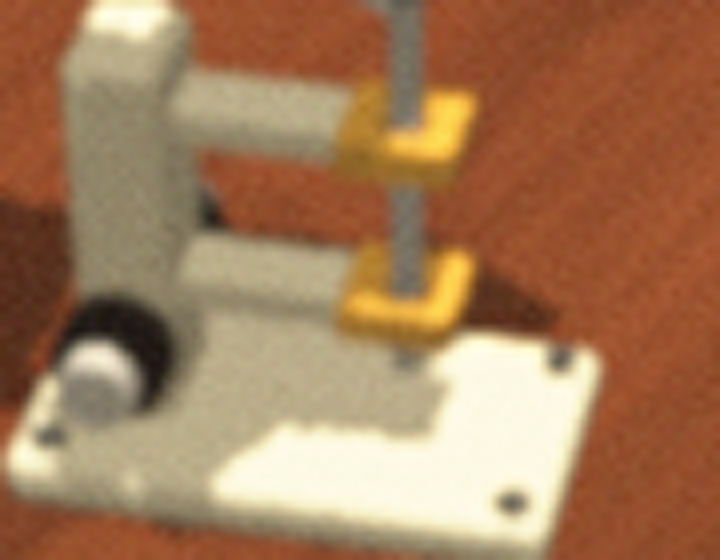

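Run:
```python
from h import *
c=camera_params("scene");T=np.linalg.inv(np.array(c["T"]))
for z in (30,34,38,42,46,58):
    q=T@np.array([487.3,204.5,z,1]);u,v=c["cx"]+c["fx"]*q[0]/q[2],c["cy"]+c["fy"]*q[1]/q[2];print(z,round((u-260)*8),round((v-105)*8))
go(488,204.2,175.3);print(abs(read_state()["qd"]).max())
```

```text
30 402 383
34 402 373
38 402 363
42 402 353
46 402 342
58 402 311
t 12.6 pos [488.12 204.26 175.47] gap 25.1 F [-0.1 -0.8 -0.8] M [0.04 0.01 0.05]
xaxis [ 7.e-04  4.e-04 -1.e+00] jaw [2.66e-01 9.64e-01 6.00e-04] delta tool mm [ 0.17  0.1  -0.09] tilt fix (tool rad) [0.     0.0006 0.0006]
0.002401297178580144
```

The tip appears at crop row ~365, which matches z ≈ 38 (20 mm below the bushing). It's still, upright and force-free.

```bash
python3 -c "
from cell import *
print(sign_off())"
```

```text
the job is handed in; nothing more can be done
None
```

The guide rod is refitted. I gripped the black-knobbed steel rod by its knob, drew it straight up out of the block, and threaded it knob up through the upper bushing and then the lower one. I signed off at about 12.6 s, still gripping it at 45 N.

Last checks:
- **Depth:** the tip shows below the lower bushing in the scene picture. Its pixel row matches a height of about 38 mm, so it sits about 20 mm below the bushing and 20 mm above the foot. The arm's own height reading agrees.
- **Upright and still:** the gripper's axis is within 1 mrad of vertical and the joint speeds are about zero.
- **Contact:** after each lowering step the wrist showed only about the rod's weight (about 2 N at most), so there was no sign of rubbing in the bushings.
- **Grip:** the finger opening stayed at 25–26 mm on the 26 mm knob, so it had not slipped.
- **Other items:** I did not touch the short rod, cup, eyepiece, objective or the coloured look-alikes. I took no separate final picture to confirm they had not moved.

The two fixed cameras disagreed by about 1–2 mm on where the rod and bushings were, which is within their calibration. I aligned the rod by its position relative to the bushings in each camera's own view.

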